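# Find the case that rattles and hand it over

## Robot

A 6-joint arm with a two-finger parallel gripper is mounted at the origin on the work surface. World frame = base frame: x ahead of the robot, y to its left, z up, the work surface at z = 0. Lengths are in m, angles in rad, forces in N, time in s.
With the tool pointing down it reaches from about 0.35 to 0.975 m from the base axis. Payload 4.9 kg.
Tool frame: the origin (TCP) lies where the fingers leave the gripper's body, on its centre line; the fingertips stand 73 mm ahead of it and the grasp point (between the pads) lies 54 mm ahead of it; z points along the fingers, y is the direction in which the jaws open and shut (so a half turn about z gives the same grasp; the last joint's range is limited). The gripper opens to 85 mm and grips with 20 to 120 N. Pads are 22 mm wide; open, the fingers measure 114 mm over their backs; the gripper's body (76 mm by 85 mm) begins 54 mm behind the grasp point. The pads swing forward as they close: fully open they stand 13 mm farther back than shut.
Start: joints at [-1.281, 0.053, 1.613, -0, 1.476, -0.119], TCP at [0.248, -0.573, 0.304] pointing down, gripper open.
Joint ranges: [-3.01, 3.01], [-1.01, 2.22], [0.06, 2.58], [-1.02, 4.17], [0.09, 2.62], [-3.14, 3.14]. Speed limits (rad/s): [2.57, 2.57, 3.14, 3.14, 3.14, 3.14].

## Interface

Orientations are given as a unit quaternion [w, x, y, z].
In Python, from cell import env gives the robot as it stands. The module is installed in compiled form; this text tells all that it offers.
- The arm moves only by the tool arm_command, never from a script. Its argument "motion" is a list of rows, each an object of numbers: "tx", "ty", "tz": the shift along the world's x, y, z in m; "spin": the turn about the world's z in degrees; "grip": the finger opening in m, from 0 to 0.0854. In form: [{"tx": .., "ty": .., "tz": .., "spin": .., "grip": ..}, ...]. A call has 1 to 10 rows; each row shifts and turns the commanded pose from where the row before left it; what a row does not reach is not made up. A row lasts 1/12 s, in which the tool goes at most 41.7 mm and 7.16 degrees, less where a joint would pass 70% of its speed; a pose out of reach is approached as far as the arm can. A call is refused whole if a number of a shift passes 0.0417 or a number of a turn 7.16, either way. A call with a gripper value outside its range is refused whole. The fingers move at their own pace and stop on an object; the grip force is fixed at half the most. Time passes only in rows, so rows that do not move let the fingers close. It gives the time, the measured TCP pose, the force and the opening at its end, in the units of the state.
- env.observe(): the state, without advancing time (a new reading comes with each control period).
- env.grab_frame(name): name is "scene" or "side" or "wrist"; returns the picture (384x512x3 uint8, red, green, blue); there is no depth.
- env.camera_model(name): a dict with "K" (3x3 intrinsics, pixels), "T" (4x4, takes a point from camera to world coordinates); the wrist camera has in their place "T_tool_cam" (4x4, takes a point from camera to tool coordinates, whose origin is the TCP and whose axes are the flange's). Camera axes: x right, y down, z forward; pixel columns grow to the right and rows downward; lengths in m; the calibration is good to about 2 mm. The wrist camera is an equidistant fisheye: a pixel r from the principal point sees the ray r / f radians off the axis. A picture is of the moment at which its call begins: read the wrist's pose just before it. camera_model takes no time and is no camera call.
- env.close_job(): hands the job in, once; it reports no verdict.
The state is a dict: "clock": time; "joints": joint angles; "qvel": joint speeds; "tau": joint torques, N m; "tool_pos": TCP position; "tool_rot": TCP orientation; "contact_force": force on the tool from outside, world axes, zero at the start; "torque": the same for the moment, N m; "gripper_width": opening from 0.0 (shut) to 1.0 (fully open).
Only numpy, scipy, OpenCV 4.12 (cv2) and the standard library are available. Lean on these libraries where they do the work, as an engineer would, in place of code of your own. Each camera call takes 0.05 s, during which the arm holds its last target.

## Task

Three identical sealed cases of calibration parts stand on the perforated board, and in one of them the heavy steel ball has come loose from its packing. Pick up the cases one at a time, right way up, and shake each to and fro along its length, until you find the one that rattles; the others must end up standing where they stood, and the tape roll, screwdriver and mouse are to be left alone. Finish while still holding the rattling case, still and level, about a hand's breadth (10 cm) above the middle of the handover tray; do not put it down or let go of it.

Things in the scene. Friction and masses are not known exactly. Their poses are not given: they have to be found in the camera images.
- case_a: One of three sealed cases that look alike: plain grey plastic, 136 mm long, 60 mm wide, 56 mm high, 0.33 to 0.43 kg in all, flat sides; steel latches stand 3 mm proud of its two ends only. Origin at the centre of its underside, x along its length, y across, z up. Stands on the board, so its underside is 10 mm above the table. The letters tell neither place nor contents.
- case_b: A second case, outwards the same as case_a (same size and axes). Contents of the three: in one, any of them, a loose 36 mm, 190 g steel ball rolls freely 40 mm either way from the middle along the length; in the other two the same weight is packed tight in the middle. At rest they cannot be told apart.
- case_c: The third case, same size and axes. The loose ball is felt as knocks and as a changing moment about the axis across the case, up to 0.07 N m either way of the mean. Quick strokes of about 10 cm (0.4 m/s) throw the ball to the end the stroke went towards; held still there, the moment differs from stroke to return stroke. A packed case gives the same moment after both.
- tray: Fixed open handover tray of sheet aluminium on the far side of the board, 120 mm (its x) by 180 mm (its y), walls 25 mm high. Origin at the centre of its underside, on the board, 10 mm above the table; z up.
- board: Fixed perforated fibreboard that everything stands on, 560 by 920 mm, 10 mm thick; origin at the centre of its underside on the table.
- tape_roll: Bystander: black roll of tape lying flat, 84 mm across, 24 mm high; origin at the centre of its underside.
- screwdriver: Bystander: screwdriver with a black handle, 170 mm long, about 25 mm high, lying along its x; origin under its middle.
- mouse: Bystander: black computer mouse, 100 by 58 mm, 30 mm high; origin at the centre of its underside.

How it is judged:
On the way, in this order (a step that is already met when the one before it is completed fails the run):
1. the rattling case, held clear of the board, has its ball knocked to one end (((distance between ball_center and case_a below 0.085 m and height (world z) of case_a above 0.04 m and contact force between case_a and the fingers above 0.5 N and x of ball_center in the frame of case_a above 0.02 m) or (distance between ball_center and case_b below 0.085 m and height (world z) of case_b above 0.04 m and contact force between case_b and the fingers above 0.5 N and x of ball_center in the frame of case_b above 0.02 m) or (distance between ball_center and case_c below 0.085 m and height (world z) of case_c above 0.04 m and contact force between case_c and the fingers above 0.5 N and x of ball_center in the frame of case_c above 0.02 m))).
2. shaken on: the ball runs to the other end (((distance between ball_center and case_a below 0.085 m and height (world z) of case_a above 0.04 m and contact force between case_a and the fingers above 0.5 N and x of ball_center in the frame of case_a below -0.02 m) or (distance between ball_center and case_b below 0.085 m and height (world z) of case_b above 0.04 m and contact force between case_b and the fingers above 0.5 N and x of ball_center in the frame of case_b below -0.02 m) or (distance between ball_center and case_c below 0.085 m and height (world z) of case_c above 0.04 m and contact force between case_c and the fingers above 0.5 N and x of ball_center in the frame of case_c below -0.02 m))).
3. and back again (((distance between ball_center and case_a below 0.085 m and height (world z) of case_a above 0.04 m and contact force between case_a and the fingers above 0.5 N and x of ball_center in the frame of case_a above 0.02 m) or (distance between ball_center and case_b below 0.085 m and height (world z) of case_b above 0.04 m and contact force between case_b and the fingers above 0.5 N and x of ball_center in the frame of case_b above 0.02 m) or (distance between ball_center and case_c below 0.085 m and height (world z) of case_c above 0.04 m and contact force between case_c and the fingers above 0.5 N and x of ball_center in the frame of case_c above 0.02 m))).
At the end, for the whole second after the job is handed in: The rattling case is held in the fingers, still, level within 0.2 rad, its middle within 40 mm of the tray's middle seen from above, underside 60 to 200 mm above the board, off the tray; the other two stand flat on the board, let go, within 50 mm of where they began (((distance between ball_center and case_a below 0.085 m and horizontal distance between case_a and tray below 0.04 m and height (world z) of case_a between 0.07 and 0.21 m and angle between case_a's own z axis and vertical below 0.2 rad and linear speed of case_a below 0.04 m/s and contact force between case_a and the fingers above 1 N and contact force between case_a and tray below 0.05 N and distance of each of case_b, case_c from where it was at the start of the episode below 0.05 m and height (world z) of each of case_b, case_c below 0.015 m and angle between each of case_b, case_c's own z axis and vertical below 0.06 rad and linear speed of each of case_b, case_c below 0.02 m/s and contact force between each of case_b, case_c and the arm below 0.05 N and contact force between each of case_b, case_c and the fingers below 0.05 N) or (distance between ball_center and case_b below 0.085 m and horizontal distance between case_b and tray below 0.04 m and height (world z) of case_b between 0.07 and 0.21 m and angle between case_b's own z axis and vertical below 0.2 rad and linear speed of case_b below 0.04 m/s and contact force between case_b and the fingers above 1 N and contact force between case_b and tray below 0.05 N and distance of each of case_a, case_c from where it was at the start of the episode below 0.05 m and height (world z) of each of case_a, case_c below 0.015 m and angle between each of case_a, case_c's own z axis and vertical below 0.06 rad and linear speed of each of case_a, case_c below 0.02 m/s and contact force between each of case_a, case_c and the arm below 0.05 N and contact force between each of case_a, case_c and the fingers below 0.05 N) or (distance between ball_center and case_c below 0.085 m and horizontal distance between case_c and tray below 0.04 m and height (world z) of case_c between 0.07 and 0.21 m and angle between case_c's own z axis and vertical below 0.2 rad and linear speed of case_c below 0.04 m/s and contact force between case_c and the fingers above 1 N and contact force between case_c and tray below 0.05 N and distance of each of case_a, case_b from where it was at the start of the episode below 0.05 m and height (world z) of each of case_a, case_b below 0.015 m and angle between each of case_a, case_b's own z axis and vertical below 0.06 rad and linear speed of each of case_a, case_b below 0.02 m/s and contact force between each of case_a, case_b and the arm below 0.05 N and contact force between each of case_a, case_b and the fingers below 0.05 N))); the arm keeps its last pose, push and grip.
It fails at once if a bystander is pushed more than 30 mm (distance of any of tape_roll, screwdriver, mouse from where it was at the start of the episode above 0.03 m).
It fails at once if a case is tipped more than about 60 degrees (angle between any of case_a, case_b, case_c's own z axis and vertical above 1.05 rad).
It also fails if it takes over 72 s, if anything falls off the work surface, if the arm or the gripper's body presses on something with over 40 N, if the wrist force passes 120 N, or if a joint passes its speed limit or range.

## Working session

There is one attempt and no reset: what is moved stays moved. The work goes in short steps, Python scripts to look and compute and a tool call to move; the robot and the scene stay as the last step left them, time stands still between calls to the robot, and variables do not carry over. Pictures are saved under pics/ and viewed, and the job is handed in when it is done.

Besides the shell and the picture viewer there is one more tool, called in YAML: its name, and indented under it one key for each argument. arm_command: Moves the arm, as the interface text tells. Its arguments: {"type":"object","properties":{"motion":{"type":"array","items":{"type":"object","properties":{"tx":{"type":"number"},"ty":{"type":"number"},"tz":{"type":"number"},"spin":{"type":"number"},"grip":{"type":"number"}}}}},"required":["motion"]}

```bash
mkdir -p pics
python3 - <<'E'
from cell import env
import cv2
print(env.observe())
for n in ["scene","side","wrist"]:
    m=env.camera_model(n); print(n,m)
    f=env.grab_frame(n); cv2.imwrite(f"pics/{n}0.png",f[:,:,::-1])
E
```

```text
{'clock': 0.0, 'joints': array([-1.28103306e+00,  5.33404884e-02,  1.61428260e+00,  4.59396010e-06,
        1.47599227e+00, -1.19019510e-01]), 'qvel': array([-6.58337849e-04, -1.31050395e-03, -1.44302045e-03,  3.36524578e-04,
       -2.15419879e-05, -7.71876566e-04]), 'tau': array([-1.39330554e-03, -3.93690240e+01, -3.70173025e+01, -1.85120784e-04,
        7.13565300e-03,  4.01274235e-06]), 'tool_pos': array([ 0.24828777, -0.57305408,  0.30267982]), 'tool_rot': array([-1.00786720e-03,  9.79184240e-01,  2.02970935e-01, -8.39583646e-05]), 'contact_force': array([0.66282493, 0.10100774, 0.02703297]), 'torque': array([-0.00364851, -0.01037854,  0.0253068 ]), 'gripper_width': 0.9988331494388605}
scene {'K': array([[355.29966143,   0.        , 252.87976069],
       [  0.        , 355.29966143, 189.41739498],
       [  0.        ,   0.        ,   1.        ]]), 'T': array([[-0.85411848,  0.41972532, -0.30710304,  0.83543088],
       [ 0.51997516,  0.70094185, -0.48816631,  0.42729537],
       [ 0.01036561, -0.57663782, -0.81693413,  0.73090932],
       [ 0.        ,  0.        ,  0.        
[... 257 characters left out ...]
[-0.53504344,  0.45627867, -0.71101216,  0.93986211],
       [-0.00460594, -0.8431722 , -0.53762387,  0.72036473],
       [ 0.        ,  0.        ,  0.        ,  1.        ]])}
wrist {'K': array([[297.31863964,   0.        , 253.41066745],
       [  0.        , 297.31863964, 192.04118324],
       [  0.        ,   0.        ,   1.        ]]), 'T_tool_cam': array([[-9.90039522e-04, -9.53079984e-01, -3.02716971e-01,
         7.82267541e-02],
       [ 9.99998528e-01, -5.19434301e-04, -1.63511028e-03,
         7.98313886e-04],
       [ 1.40114930e-03, -3.02718144e-01,  9.53079095e-01,
        -7.01976525e-02],
       [ 0.00000000e+00,  0.00000000e+00,  0.00000000e+00,
         1.00000000e+00]])}
```

View pics/scene0.png

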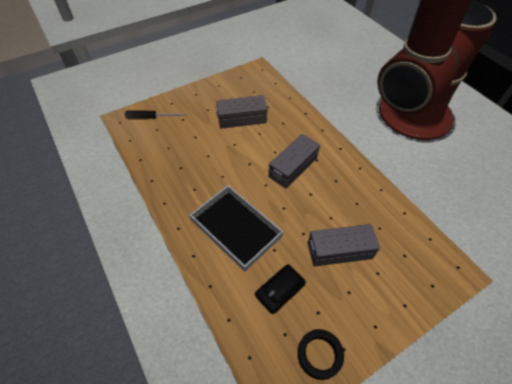

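View pics/side0.png

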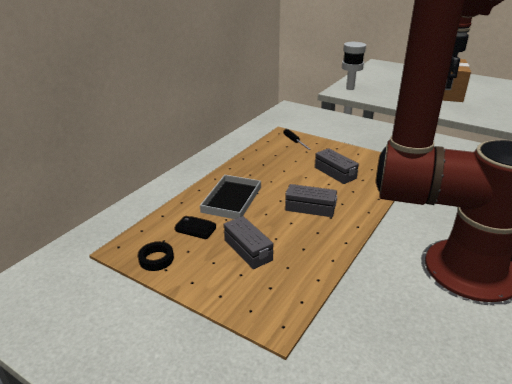

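View pics/wrist0.png

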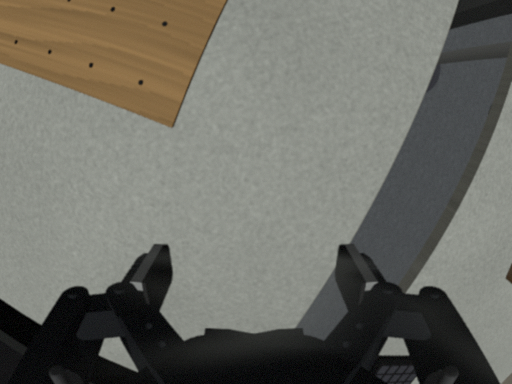

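The scene view shows cases at about (242,110), (294,160) and (343,244), the tray at (237,227), the mouse at (281,288), the tape at (321,354) and the screwdriver at (150,115). The wrist camera sees none of the cases yet.

Run:
```python
import cv2,numpy as np
f=cv2.imread("pics/scene0.png")
a=cv2.resize(f[85:195,200:340],None,fx=5,fy=5,interpolation=cv2.INTER_CUBIC)
cv2.imwrite("pics/cropA.png",a)
b=cv2.resize(f[210:280,295:395],None,fx=5,fy=5,interpolation=cv2.INTER_CUBIC)
cv2.imwrite("pics/cropB.png",b)
hsv=cv2.cvtColor(f,cv2.COLOR_BGR2HSV)
for p in [(242,105),(242,122),(294,155),(343,237),(343,256),(281,288),(237,227),(210,160),(280,240),(420,250)]:
    print(p,f[p[1],p[0]],hsv[p[1],p[0]])
```

```text
(242, 105) [85 83 90] [171  20  90]
(242, 122) [36 37 42] [ 5 36 42]
(294, 155) [83 78 82] [144  15  83]
(343, 237) [90 84 88] [140  17  90]
(343, 256) [37 35 37] [150  14  37]
(281, 288) [21 21 21] [ 0  0 21]
(237, 227) [15 15 15] [ 0  0 15]
(210, 160) [ 68 113 150] [ 16 139 150]
(280, 240) [ 62  99 134] [ 15 137 134]
(420, 250) [ 68 111 150] [ 16 139 150]
```

View pics/cropA.png

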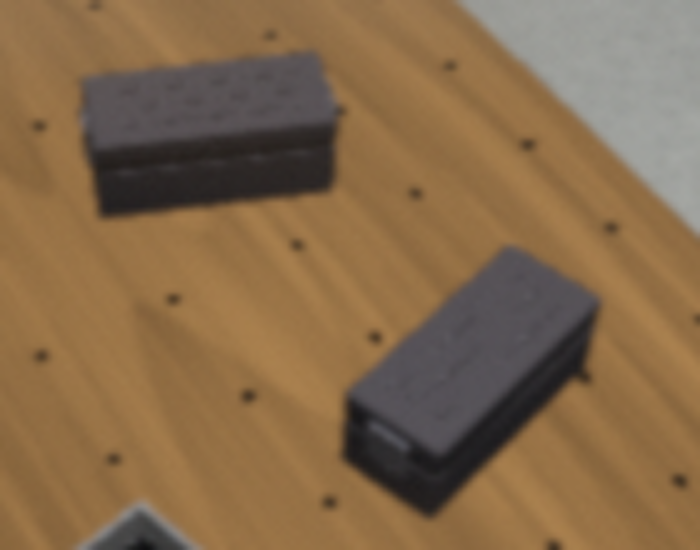

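View pics/cropB.png

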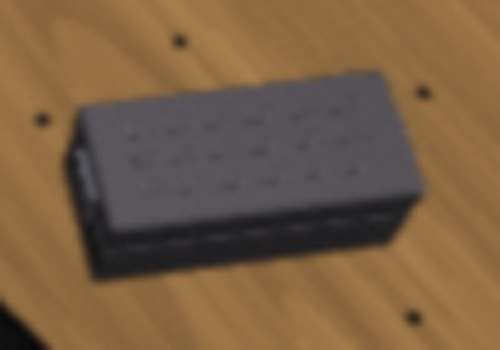

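```bash
cat > h.py <<'E'
import cv2,numpy as np
def cast(m,px,z):
    K,T=m["K"],m["T"]; px=np.atleast_2d(px).astype(float)
    d=np.c_[(px[:,0]-K[0,2])/K[0,0],(px[:,1]-K[1,2])/K[1,1],np.ones(len(px))]@T[:3,:3].T
    o=T[:3,3]; s=(z-o[2])/d[:,2]; return o+d*s[:,None]
def rect(w):
    (c,s,a)=cv2.minAreaRect((w[:,:2]*1000).astype(np.float32))
    if s[0]<s[1]: s=(s[1],s[0]); a+=90
    a=(a+90)%180-90
    return np.round(c,1),np.round(s,1),round(a,1)
E
python3 - <<'E'
from h import *
from cell import env
for n,lo,hi in [("scene",60,115),("side",50,115)]:
    m=env.camera_model(n); f=cv2.imread(f"pics/{n}0.png"); 
    up=cv2.resize(f,None,fx=4,fy=4,interpolation=cv2.INTER_CUBIC)
    hsv=cv2.cvtColor(up,cv2.COLOR_BGR2HSV)
    mk=((hsv[...,1]<60)&(hsv[...,2]>lo)&(hsv[...,2]<hi)).astype(np.uint8)*255
    mk=cv2.morphologyEx(mk,cv2.MORPH_CLOSE,np.ones((13,13)));mk=cv2.morphologyEx(mk,cv2.MORPH_OPEN,np.ones((9,9)))
    cs,_=cv2.findContours(mk,cv2.RETR_EXTERNAL,cv2.CHAIN_APPROX_NONE)
    for c in cs:
        if cv2.contourArea(c)<3000: continue
        px=(c[:,0,:]+.5)/4-.5
        w=cast(m,px,0.066)
        if not(0.1<w[:,0].mean()<1.1 and abs(w[:,1].mean())<.6): continue
        print(n,px.mean(0).round(),rect(w))
    mk=(hsv[...,2]<32).astype(np.uint8)*255
    cs,_=cv2.findContours(mk,cv2.RETR_EXTERNAL,cv2.CHAIN_APPROX_NONE)
    for c in cs:
        if cv2.contourArea(c)<1500: continue
        px=(c[:,0,:]+.5)/4-.5
        w=cast(m,px,0.02)
        if not(0.1<w[:,0].mean()<1.1 and abs(w[:,1].mean())<.6): continue
        print(" dark",n,px.mean(0).round(),rect(w))
m=env.camera_model("scene")
print("tray corners",cast(m,[[229,187],[283,234],[245,267],[190,215]],0.035).round(3))
print("board corners",cast(m,[[263,58],[101,117],[491,282]],0.01).round(3))
E
```

```text
scene [343. 240.] (array([490.5, 236.4]), array([140.6,  58.5]), -23.8)
scene [230. 231.] (array([666.1,  90.3]), array([174.8, 116.9]), -76.1)
scene [294. 155.] (array([444.3,  -4.6]), array([142.8,  63.5]), 17.4)
scene [241. 105.] (array([ 465.3, -230.7]), array([138.8,  59.8]), -21.8)
scene [ 83. 153.] (array([ 815. , -372.2]), array([1243.2, 1000.1]), 59.8)
 dark scene [320. 354.] (array([654.5, 384.1]), array([84.6, 80.2]), 22.3)
 dark scene [280. 289.] (array([648.9, 242. ]), array([97.4, 55.5]), 10.7)
 dark scene [237. 227.] (array([654.3,  68.2]), array([160.7, 101.8]), -76.1)
 dark scene [143. 114.] (array([ 700.8, -384.4]), array([68.6, 25.8]), -30.7)
side [312. 193.] (array([435.5,  -9.1]), array([140.2,  63.3]), 17.6)
side [239. 217.] (array([566.6, 182.5]), array([380.2, 170. ]), -51.8)
side [339. 161.] (array([ 445.5, -221.9]), array([175.2,  71.8]), -23.7)
 dark side [156. 256.] (array([657.7, 380.4]), array([106.1,  81.5]), -39.1)
 dark side [195. 227.] (array([650.9, 238.4]), array([104. ,  72.4]), 10.1)
 dark side [231. 196.] (array([659.1,  62.1]), array([139. ,  97.6]), -76.1)
 dark side [380. 169.] (array([ 346.2, -333.8]), array([294.7,  16.2]), -74.2)
 dark side [433. 193.] (array([ 142.4, -344.1]), array([420.3, 261.6]), 79.6)
tray corners [[ 0.619 -0.024  0.035]
 [ 0.579  0.148  0.035]
 [ 0.69   0.172  0.035]
 [ 0.734 -0.001  0.035]]
board corners [[ 0.254 -0.448  0.01 ]
 [ 0.807 -0.447  0.01 ]
 [ 0.257  0.46   0.01 ]]
```

Case estimates from the scene view (centre, angle of the long axis):

| Place | Centre (m) | Angle |
|---|---|---|
| P1 | (0.490, 0.236) | -24° |
| P2 | (0.444, -0.005) | 17° |
| P3 | (0.465, -0.231) | -22° |

The tray's middle is at (0.655, 0.074). P3 is nearest, so I'll go above it first and refine with the wrist camera.

arm_command:
  motion:
    - {"tx":0.021,"ty":0.034,"tz":-0.005,"spin":-4.5,"grip":0.0854}
    - {"tx":0.021,"ty":0.034,"tz":-0.005,"spin":-4.5,"grip":0.0854}
    - {"tx":0.021,"ty":0.034,"tz":-0.005,"spin":-4.5,"grip":0.0854}
    - {"tx":0.021,"ty":0.034,"tz":-0.005,"spin":-4.5,"grip":0.0854}
    - {"tx":0.021,"ty":0.034,"tz":-0.005,"spin":-4.5,"grip":0.0854}
    - {"tx":0.021,"ty":0.034,"tz":-0.005,"spin":-4.5,"grip":0.0854}
    - {"tx":0.021,"ty":0.034,"tz":-0.005,"spin":-4.5,"grip":0.0854}
    - {"tx":0.021,"ty":0.034,"tz":-0.005,"spin":-4.5,"grip":0.0854}
    - {"tx":0.021,"ty":0.034,"tz":-0.005,"spin":-4.5,"grip":0.0854}
    - {"tx":0.021,"ty":0.034,"tz":-0.005,"spin":-4.5,"grip":0.0854}

```text
clock: 0.98
tool_pos: [0.4589, -0.2315, 0.2535]
tool_rot: [-0.0, 0.982, -0.189, 0.0]
contact_force: [0.8, -0.4, 0.3]
gripper_width: 1.001
```

arm_command:
  motion:
    - {"tx":0.0,"ty":0.0,"tz":0,"spin":0,"grip":0.0854}
    - {"tx":0.0,"ty":0.0,"tz":0,"spin":0,"grip":0.0854}

```text
clock: 1.15
tool_pos: [0.4589, -0.2316, 0.2531]
tool_rot: [-0.0, 0.983, -0.185, -0.001]
contact_force: [0.1, 0.0, 0.4]
gripper_width: 0.997
```

```bash
cat > w.py <<'E'
from h import *
from scipy.spatial.transform import Rotation as Ro
from cell import env
def wlook(name):
    s=env.observe(); f=env.grab_frame("wrist"); cv2.imwrite(f"pics/{name}.png",f[:,:,::-1])
    return s,f
def pose(s):
    q=s["tool_rot"]; R=Ro.from_quat([q[1],q[2],q[3],q[0]]).as_matrix(); return R,s["tool_pos"]
def wcast(s,px,z):
    m=env.camera_model("wrist");K,T=m["K"],m["T_tool_cam"]; R,p=pose(s)
    px=np.atleast_2d(px).astype(float); v=px-[K[0,2],K[1,2]]; r=np.linalg.norm(v,axis=1); th=r/K[0,0]
    d=np.c_[np.sin(th)[:,None]*v/np.maximum(r,1e-9)[:,None],np.cos(th)]
    d=d@T[:3,:3].T@R.T; o=p+R@T[:3,3]; k=(z-o[2])/d[:,2]; return o+d*k[:,None]
def info(s):
    R,p=pose(s); print("t",round(s["clock"],2),"pos",p.round(4),"xang",round(np.degrees(np.arctan2(R[1,0],R[0,0])),2),"F",s["contact_force"].round(2),"M",s["torque"].round(3),"g",round(s["gripper_width"],3),"j",s["joints"].round(2))
E
python3 - <<'E'
from w import *
s,f=wlook("w1"); info(s)
E
```

```text
t 1.15 pos [ 0.4589 -0.2316  0.2531] xang -21.3 F [0.08 0.03 0.41] M [0.004 0.017 0.043] g 0.997 j [-0.61 -0.18  1.92 -0.    1.4   1.33]
```

View pics/w1.png

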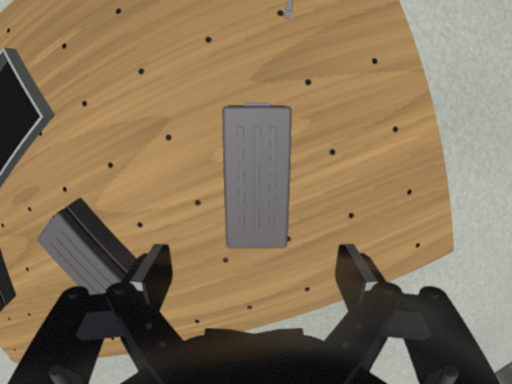

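The wrist view shows the P3 case, with its top spanning columns 223–291 and rows 107–248, and part of the P2 case at the lower left. I'll measure the top.

```bash
cat >> w.py <<'E'
def wcase(s,f,lo=70,hi=125,rng=None):
    hsv=cv2.cvtColor(f,cv2.COLOR_RGB2HSV)
    mk=((hsv[...,1]<60)&(hsv[...,2]>lo)&(hsv[...,2]<hi)).astype(np.uint8)*255
    mk=cv2.morphologyEx(mk,cv2.MORPH_CLOSE,np.ones((7,7)));mk=cv2.morphologyEx(mk,cv2.MORPH_OPEN,np.ones((13,13)))
    cs,_=cv2.findContours(mk,cv2.RETR_EXTERNAL,cv2.CHAIN_APPROX_NONE)
    for c in cs:
        if cv2.contourArea(c)<1500: continue
        w=wcast(s,c[:,0,:],0.066); r=rect(w)
        print(cv2.boundingRect(c),r)
E
python3 - <<'E'
from w import *
s=env.observe(); f=cv2.imread("pics/w1.png")[:,:,::-1].copy(); wcase(s,f)
E
```

```text
(42, 219, 70, 75) (array([455.7,  -9.4]), array([105.1,  58.7]), 17.0)
(224, 105, 67, 143) (array([ 464.1, -237.9]), array([134.9,  58.6]), -21.6)
```

arm_command:
  motion:
    - {"tx":0.005,"ty":-0.005,"tz":-0.03,"spin":-0.3,"grip":0.0854}
    - {"tz":-0.04,"grip":0.0854}
    - {"tz":-0.035,"grip":0.0854}
    - {"tz":-0.025,"grip":0.0854}
    - {"tz":-0.02,"grip":0.0854}
    - {"tz":-0.01,"grip":0.0854}
    - {"tz":0,"grip":0.0854}
    - {"grip":0.04}
    - {"grip":0.04}
    - {"grip":0.04}

```text
invalid input
```

arm_command:
  motion:
    - {"grip":0.04}
    - {"grip":0.04}

```text
invalid input
```

All keys are required.

arm_command:
  motion:
    - {"tx":0.005,"ty":-0.005,"tz":-0.03,"spin":-0.3,"grip":0.0854}
    - {"tx":0,"ty":0,"spin":0,"tz":-0.04,"grip":0.0854}
    - {"tx":0,"ty":0,"spin":0,"tz":-0.035,"grip":0.0854}
    - {"tx":0,"ty":0,"spin":0,"tz":-0.025,"grip":0.0854}
    - {"tx":0,"ty":0,"spin":0,"tz":-0.02,"grip":0.0854}
    - {"tx":0,"ty":0,"spin":0,"tz":-0.01,"grip":0.0854}
    - {"tx":0,"ty":0,"spin":0,"tz":0,"grip":0.0854}

```text
clock: 1.78
tool_pos: [0.4614, -0.2388, 0.0913]
tool_rot: [-0.001, 0.982, -0.191, -0.002]
contact_force: [-0.4, 0.6, -0.3]
gripper_width: 1.001
```

arm_command:
  motion:
    - {"tx":0,"ty":0,"tz":0,"spin":0,"grip":0.04}
    - {"tx":0,"ty":0,"tz":0,"spin":0,"grip":0.04}
    - {"tx":0,"ty":0,"tz":0,"spin":0,"grip":0.04}
    - {"tx":0,"ty":0,"tz":0,"spin":0,"grip":0.04}

```text
clock: 2.12
tool_pos: [0.4649, -0.2396, 0.0964]
tool_rot: [0.001, 0.982, -0.19, 0.002]
contact_force: [-0.2, -0.9, 4.8]
gripper_width: 0.698
```

Run:
```python
from w import *
s,f=wlook("w2"); info(s)
```

```text
t 2.12 pos [ 0.4649 -0.2396  0.0964] xang -21.89 F [-0.2  -0.89  4.77] M [ 0.238 -0.045 -0.102] g 0.698 j [-0.62  0.04  2.    0.    1.1   1.33]
```

View pics/w2.png

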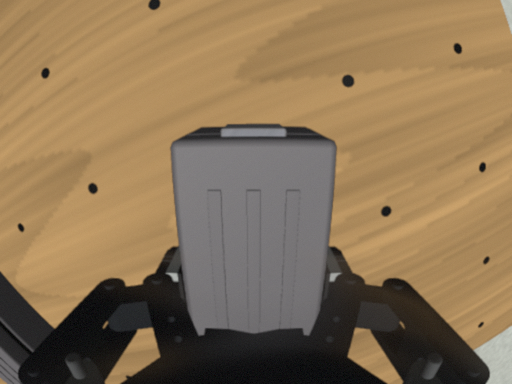

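The grip is centred: the opening is 59.6 mm and the case sits between the fingers. Now I'll lift it, shake it along its length and read the moment after each stroke.

arm_command:
  motion:
    - {"tx":0,"ty":0,"tz":0.01,"spin":0,"grip":0.04}
    - {"tx":0,"ty":0,"tz":0.025,"spin":0,"grip":0.04}
    - {"tx":0,"ty":0,"tz":0.035,"spin":0,"grip":0.04}
    - {"tx":0,"ty":0,"tz":0.03,"spin":0,"grip":0.04}
    - {"tx":0,"ty":0,"tz":0.02,"spin":0,"grip":0.04}
    - {"tx":0,"ty":0,"tz":0,"spin":0,"grip":0.04}
    - {"tx":0,"ty":0,"tz":0,"spin":0,"grip":0.04}
    - {"tx":0,"ty":0,"tz":0,"spin":0,"grip":0.04}

```text
clock: 2.83
tool_pos: [0.4623, -0.2377, 0.2117]
tool_rot: [-0.001, 0.982, -0.19, -0.002]
contact_force: [0.1, -0.3, -3.7]
gripper_width: 0.696
```

```bash
cat >> w.py <<'E'
def mom(s=None):
    s=s or env.observe(); R,p=pose(s); info(s); print("M tool", (R.T@s["torque"]).round(3),"F tool",(R.T@s["contact_force"]).round(2))
E
python3 -c "
from w import *
mom()"
```

```text
t 2.83 pos [ 0.4623 -0.2377  0.2117] xang -21.87 F [ 0.11 -0.26 -3.69] M [ 0.051 -0.031  0.024] g 0.696 j [-0.62 -0.12  1.94 -0.    1.33  1.33]
M tool [ 0.058  0.01  -0.024] F tool [0.21 0.2  3.69]
```

arm_command:
  motion:
    - {"tx":0.032,"ty":-0.013,"tz":0,"spin":0,"grip":0.04}
    - {"tx":0.032,"ty":-0.013,"tz":0,"spin":0,"grip":0.04}
    - {"tx":0.032,"ty":-0.013,"tz":0,"spin":0,"grip":0.04}
    - {"tx":0,"ty":0,"tz":0,"spin":0,"grip":0.04}
    - {"tx":0,"ty":0,"tz":0,"spin":0,"grip":0.04}
    - {"tx":0,"ty":0,"tz":0,"spin":0,"grip":0.04}
    - {"tx":0,"ty":0,"tz":0,"spin":0,"grip":0.04}

```text
clock: 3.42
tool_pos: [0.5581, -0.2768, 0.2119]
tool_rot: [-0.001, 0.982, -0.19, -0.002]
contact_force: [-0.3, 0.1, -3.6]
gripper_width: 0.697
```

```bash
python3 -c "
from w import *
mom()"
```

```text
t 3.42 pos [ 0.5581 -0.2768  0.2119] xang -21.88 F [-0.33  0.12 -3.64] M [-0.048 -0.225 -0.027] g 0.697 j [-0.58  0.12  1.7  -0.    1.33  1.37]
M tool [0.039 0.227 0.026] F tool [-0.34  0.01  3.64]
```

arm_command:
  motion:
    - {"tx":-0.032,"ty":0.013,"tz":0,"spin":0,"grip":0.04}
    - {"tx":-0.032,"ty":0.013,"tz":0,"spin":0,"grip":0.04}
    - {"tx":-0.032,"ty":0.013,"tz":0,"spin":0,"grip":0.04}
    - {"tx":0,"ty":0,"tz":0,"spin":0,"grip":0.04}
    - {"tx":0,"ty":0,"tz":0,"spin":0,"grip":0.04}
    - {"tx":0,"ty":0,"tz":0,"spin":0,"grip":0.04}
    - {"tx":0,"ty":0,"tz":0,"spin":0,"grip":0.04}

```text
clock: 4.0
tool_pos: [0.464, -0.2389, 0.2149]
tool_rot: [0.0, 0.982, -0.19, 0.001]
contact_force: [-0.5, -0.5, -3.7]
gripper_width: 0.697
```

```bash
python3 -c "
from w import *
mom()"
```

```text
t 4.0 pos [ 0.464  -0.2389  0.2149] xang -21.88 F [-0.49 -0.54 -3.65] M [0.013 0.04  0.029] g 0.697 j [-0.62 -0.12  1.94  0.    1.33  1.33]
M tool [-0.003 -0.042 -0.029] F tool [-0.26  0.68  3.65]
```

arm_command:
  motion:
    - {"tx":0.032,"ty":-0.013,"tz":0,"spin":0,"grip":0.04}
    - {"tx":0.032,"ty":-0.013,"tz":0,"spin":0,"grip":0.04}
    - {"tx":0.032,"ty":-0.013,"tz":0,"spin":0,"grip":0.04}
    - {"tx":0,"ty":0,"tz":0,"spin":0,"grip":0.04}
    - {"tx":0,"ty":0,"tz":0,"spin":0,"grip":0.04}
    - {"tx":0,"ty":0,"tz":0,"spin":0,"grip":0.04}
    - {"tx":0,"ty":0,"tz":0,"spin":0,"grip":0.04}

```text
clock: 4.58
tool_pos: [0.5593, -0.2774, 0.2139]
tool_rot: [-0.0, 0.982, -0.19, -0.0]
contact_force: [1.0, -0.8, -3.0]
gripper_width: 0.698
```

```bash
python3 -c "
from w import *
mom()"
```

```text
t 4.58 pos [ 0.5593 -0.2774  0.2139] xang -21.87 F [ 0.99 -0.85 -3.03] M [-0.014 -0.04   0.041] g 0.698 j [-0.58  0.12  1.69 -0.    1.33  1.37]
M tool [ 0.002  0.043 -0.041] F tool [1.24 0.42 3.03]
```

arm_command:
  motion:
    - {"tx":-0.032,"ty":0.013,"tz":0,"spin":0,"grip":0.04}
    - {"tx":-0.032,"ty":0.013,"tz":0,"spin":0,"grip":0.04}
    - {"tx":-0.032,"ty":0.013,"tz":0,"spin":0,"grip":0.04}
    - {"tx":0,"ty":0,"tz":0,"spin":0,"grip":0.04}
    - {"tx":0,"ty":0,"tz":0,"spin":0,"grip":0.04}
    - {"tx":0,"ty":0,"tz":0,"spin":0,"grip":0.04}
    - {"tx":0,"ty":0,"tz":0,"spin":0,"grip":0.04}

```text
clock: 5.17
tool_pos: [0.4642, -0.239, 0.2153]
tool_rot: [0.001, 0.982, -0.19, 0.001]
contact_force: [-0.3, 0.3, -2.6]
gripper_width: 0.695
```

```bash
python3 -c "
from w import *
mom()"
```

```text
t 5.17 pos [ 0.4642 -0.239   0.2153] xang -21.88 F [-0.27  0.28 -2.56] M [-0.081 -0.098  0.026] g 0.695 j [-0.62 -0.12  1.94  0.    1.33  1.33]
M tool [-0.038  0.121 -0.026] F tool [-0.36 -0.16  2.56]
```

The readings are mixed because the arm is still swinging and the sensor is noisy. I'll take a series of readings after each stroke; each camera call steps 0.05 s while the arm holds.

```bash
cat >> w.py <<'E'
def series(n=14):
    M=[]
    for i in range(n):
        s=env.observe(); R,p=pose(s); M.append(np.r_[(R.T@s["torque"])[:2],(R.T@s["contact_force"])[0],p[2]]); env.grab_frame("wrist")
    M=np.array(M); print("t",s["clock"],"My",M[:,1].round(3)); print("Fx",M[:,2].round(1),"z",M[:,3].round(4)[[0,-1]]); h=n//2; print("mean 2nd half My",M[h:,1].mean().round(3),"+-",(M[h:,1].std()/h**.5).round(3),"median all",np.median(M[:,1]).round(3))
E
python3 -c "
from w import *
series()"
```

```text
t 5.8167 My [ 0.121 -0.087 -0.131 -0.086  0.183  0.165 -0.045 -0.162 -0.023  0.157
  0.128 -0.054 -0.164 -0.008]
Fx [-0.4 -0.4 -0.2  0.3 -0.6 -0.2 -0.6  0.   0.7 -0.6 -0.1 -0.2  0.2  1.1] z [0.2153 0.2139]
mean 2nd half My -0.018 +- 0.044 median all -0.034
```

arm_command:
  motion:
    - {"tx":0.032,"ty":-0.013,"tz":0,"spin":0,"grip":0.04}
    - {"tx":0.032,"ty":-0.013,"tz":0,"spin":0,"grip":0.04}
    - {"tx":0.032,"ty":-0.013,"tz":0,"spin":0,"grip":0.04}
    - {"tx":0,"ty":0,"tz":0,"spin":0,"grip":0.04}
    - {"tx":0,"ty":0,"tz":0,"spin":0,"grip":0.04}

```text
clock: 6.28
tool_pos: [0.5605, -0.2779, 0.2129]
tool_rot: [-0.0, 0.982, -0.19, -0.001]
contact_force: [-0.0, -0.2, -4.1]
gripper_width: 0.693
```

```bash
python3 -c "
from w import *
series()"
```

```text
t 6.9333 My [ 0.09  -0.037 -0.113 -0.24  -0.15  -0.095 -0.15  -0.091  0.139  0.13
  0.2    0.214  0.142  0.06 ]
Fx [ 0.1 -0.2  0.9 -0.2  0.3  0.5  0.7  0.4 -0.2 -0.2 -0.6 -0.2  0.3  0.3] z [0.2129 0.2141]
mean 2nd half My 0.113 +- 0.036 median all 0.011
```

arm_command:
  motion:
    - {"tx":-0.032,"ty":0.013,"tz":0,"spin":0,"grip":0.04}
    - {"tx":-0.032,"ty":0.013,"tz":0,"spin":0,"grip":0.04}
    - {"tx":-0.032,"ty":0.013,"tz":0,"spin":0,"grip":0.04}
    - {"tx":0,"ty":0,"tz":0,"spin":0,"grip":0.04}
    - {"tx":0,"ty":0,"tz":0,"spin":0,"grip":0.04}

```text
clock: 7.4
tool_pos: [0.4617, -0.2375, 0.2129]
tool_rot: [-0.0, 0.982, -0.19, -0.001]
contact_force: [-0.1, -0.1, -2.9]
gripper_width: 0.695
```

```bash
python3 -c "
from w import *
series()"
```

```text
t 8.05 My [ 0.255  0.184  0.049 -0.138 -0.119  0.012  0.17   0.131 -0.071 -0.089
  0.055  0.241  0.083 -0.09 ]
Fx [-0.   0.6  0.2  0.8  1.4  0.8  0.2 -0.2  0.5  0.3 -1.2 -0.4 -0.3 -0.8] z [0.2129 0.2138]
mean 2nd half My 0.037 +- 0.044 median all 0.052
```

```bash
python3 -c "
from w import *
series(28)"
```

```text
t 9.45 My [-0.129  0.055  0.218  0.098 -0.184 -0.163 -0.033  0.188  0.067 -0.152
 -0.114 -0.036  0.195  0.085 -0.137 -0.104  0.053  0.22   0.093 -0.153
 -0.138  0.096  0.187  0.088 -0.097 -0.19   0.012  0.163]
Fx [ 0.2  0.5 -0.8 -0.1  0.1  1.   0.3 -0.8  0.2  0.7  0.7  0.2 -1.3 -0.5
 -0.2  0.5 -0.4  0.4 -0.7 -0.4 -0.2 -0.5 -0.6 -1.1  0.3  0.2 -0.  -0.3] z [0.2138 0.2139]
mean 2nd half My 0.007 +- 0.036 median all 0.033
```

The moment swings steadily with a period of about 0.26 s and an amplitude of about 0.17 N m, which looks like case or wrist ringing. I'll fit a sinusoid plus an offset and compare the offsets after strokes each way.

```bash
cat >> w.py <<'E'
from scipy.optimize import curve_fit
def fit(y,dt=0.05):
    t=np.arange(len(y))*dt; best=None
    g=lambda t,c,a,b,w,k:c+np.exp(-k*t)*(a*np.cos(w*t)+b*np.sin(w*t))
    for f in (2.5,3.,3.5,4.,4.5):
        try: p,cv=curve_fit(g,t,y,[np.mean(y),.1,.1,2*np.pi*f,0.1],maxfev=4000)
        except Exception: continue
        r=np.std(y-g(t,*p))
        if best is None or r<best[0]: best=(r,p,cv[0,0]**.5)
    return best
def fser(n=22):
    Y=[];F=[]
    for i in range(n):
        s=env.observe(); R,p=pose(s); Y.append(R.T@s["torque"]);F.append(s["contact_force"]); env.grab_frame("wrist")
    Y=np.array(Y);F=np.array(F); np.save("last.npy",Y); b=fit(Y[:,1]); print("t",s["clock"],"My",Y[:,1].round(2))
    print("offset",b[1][0].round(4),"+-",round(b[2],4),"amp",np.hypot(b[1][1],b[1][2]).round(3),"hz",(b[1][3]/6.283).round(2),"res",b[0].round(3),"Fz",F[:,2].mean().round(2))
E
python3 - <<'E'
from w import *
a=np.array([-0.129,0.055,0.218,0.098,-0.184,-0.163,-0.033,0.188,0.067,-0.152,-0.114,-0.036,0.195,0.085,-0.137,-0.104,0.053,0.22,0.093,-0.153,-0.138,0.096,0.187,0.088,-0.097,-0.19,0.012,0.163])
print(fit(a)[:2])
E
```

```text
(np.float64(0.03281486911474812), array([ 4.80521292e-03, -1.64833736e-01,  9.74785575e-02,  2.50901901e+01,
        5.52577007e-02]))
```

arm_command:
  motion:
    - {"tx":0.032,"ty":-0.013,"tz":0,"spin":0,"grip":0.04}
    - {"tx":0.032,"ty":-0.013,"tz":0,"spin":0,"grip":0.04}
    - {"tx":0.032,"ty":-0.013,"tz":0,"spin":0,"grip":0.04}
    - {"tx":0,"ty":0,"tz":0,"spin":0,"grip":0.04}
    - {"tx":0,"ty":0,"tz":0,"spin":0,"grip":0.04}

```text
clock: 9.92
tool_pos: [0.5605, -0.2779, 0.2129]
tool_rot: [-0.0, 0.982, -0.19, -0.001]
contact_force: [0.1, 0.7, -4.5]
gripper_width: 0.695
```

```bash
python3 -c "
from w import *
fser()"
```

```text
t 10.9667 My [ 0.09 -0.03 -0.13 -0.18 -0.15 -0.15 -0.06  0.06  0.09  0.17  0.22  0.09
 -0.06  0.14  0.19  0.13  0.11 -0.01 -0.12 -0.18 -0.16 -0.17]
offset 0.0218 +- 0.0199 amp 0.139 hz 1.19 res 0.075 Fz -3.74
```

arm_command:
  motion:
    - {"tx":-0.032,"ty":0.013,"tz":0,"spin":0,"grip":0.04}
    - {"tx":-0.032,"ty":0.013,"tz":0,"spin":0,"grip":0.04}
    - {"tx":-0.032,"ty":0.013,"tz":0,"spin":0,"grip":0.04}
    - {"tx":0,"ty":0,"tz":0,"spin":0,"grip":0.04}
    - {"tx":0,"ty":0,"tz":0,"spin":0,"grip":0.04}

```text
clock: 11.43
tool_pos: [0.4617, -0.2375, 0.2129]
tool_rot: [-0.0, 0.982, -0.19, -0.001]
contact_force: [0.3, -0.2, -3.7]
gripper_width: 0.699
```

```bash
python3 -c "
from w import *
fser()"
```

```text
t 12.4833 My [ 0.26  0.2  -0.   -0.17 -0.14  0.07  0.16  0.14 -0.14 -0.11  0.14  0.22
  0.05 -0.16 -0.16  0.11  0.23  0.07 -0.17 -0.1   0.06  0.21]
offset 0.0229 +- 0.0099 amp 0.211 hz 3.93 res 0.041 Fz -3.73
```

So far the offsets after the two strokes agree (about 0.02 each), so P3 looks packed, but the ringing muddies it. I'll do one pair with ramped strokes for a cleaner reading.

arm_command:
  motion:
    - {"tx":0.013,"ty":-0.005,"tz":0,"spin":0,"grip":0.04}
    - {"tx":0.03,"ty":-0.012,"tz":0,"spin":0,"grip":0.04}
    - {"tx":0.035,"ty":-0.014,"tz":0,"spin":0,"grip":0.04}
    - {"tx":0.018,"ty":-0.008,"tz":0,"spin":0,"grip":0.04}
    - {"tx":0,"ty":0,"tz":0,"spin":0,"grip":0.04}
    - {"tx":0,"ty":0,"tz":0,"spin":0,"grip":0.04}

```text
clock: 13.03
tool_pos: [0.56, -0.2778, 0.2135]
tool_rot: [-0.0, 0.982, -0.19, -0.0]
contact_force: [0.6, -0.4, -4.2]
gripper_width: 0.693
```

```bash
python3 -c "
from w import *
fser()"
```

```text
t 14.0833 My [-0.05  0.1   0.12  0.21  0.04 -0.07 -0.   -0.11  0.03  0.13  0.16  0.01
  0.17  0.17  0.14  0.17 -0.   -0.14 -0.16 -0.1  -0.08  0.14]
offset 0.0571 +- 0.0182 amp 0.037 hz 1.82 res 0.068 Fz -3.79
```

arm_command:
  motion:
    - {"tx":-0.013,"ty":0.005,"tz":0,"spin":0,"grip":0.04}
    - {"tx":-0.03,"ty":0.012,"tz":0,"spin":0,"grip":0.04}
    - {"tx":-0.035,"ty":0.014,"tz":0,"spin":0,"grip":0.04}
    - {"tx":-0.018,"ty":0.008,"tz":0,"spin":0,"grip":0.04}
    - {"tx":0,"ty":0,"tz":0,"spin":0,"grip":0.04}
    - {"tx":0,"ty":0,"tz":0,"spin":0,"grip":0.04}

```text
clock: 14.63
tool_pos: [0.4628, -0.2382, 0.214]
tool_rot: [0.0, 0.982, -0.19, 0.0]
contact_force: [0.3, 0.8, -4.1]
gripper_width: 0.694
```

```bash
python3 -c "
from w import *
fser();mom()"
```

```text
t 15.6833 My [ 0.01  0.2   0.13 -0.   -0.15 -0.15  0.06  0.2   0.09 -0.15 -0.07  0.07
  0.17  0.06 -0.19 -0.11  0.06  0.21  0.09 -0.14 -0.16  0.12]
offset 0.0184 +- 0.0094 amp 0.153 hz 3.92 res 0.038 Fz -3.6
t 15.73 pos [ 0.4634 -0.2385  0.2139] xang -21.88 F [-0.13 -0.03 -3.07] M [-0.071 -0.203 -0.   ] g 0.696 j [-0.62 -0.12  1.94  0.    1.33  1.33]
M tool [0.01  0.215 0.   ] F tool [-0.11  0.08  3.07]
```

There's no offset of the expected size or sign at P3, so it's provisionally packed. I'll set it back where it stood and try P2.

arm_command:
  motion:
    - {"tx":0,"ty":0,"tz":-0.015,"spin":0,"grip":0.04}
    - {"tx":0,"ty":0,"tz":-0.03,"spin":0,"grip":0.04}
    - {"tx":0,"ty":0,"tz":-0.03,"spin":0,"grip":0.04}
    - {"tx":0,"ty":0,"tz":-0.025,"spin":0,"grip":0.04}
    - {"tx":0,"ty":0,"tz":-0.01,"spin":0,"grip":0.04}
    - {"tx":0,"ty":0,"tz":-0.005,"spin":0,"grip":0.04}
    - {"tx":0,"ty":0,"tz":-0.002,"spin":0,"grip":0.04}
    - {"tx":0,"ty":0,"tz":0,"spin":0,"grip":0.04}

```text
clock: 16.4
tool_pos: [0.4643, -0.2391, 0.0981]
tool_rot: [0.0, 0.982, -0.19, 0.001]
contact_force: [-0.1, 0.7, -3.0]
gripper_width: 0.696
```

```bash
python3 -c "
from w import *
mom()"
```

```text
t 16.4 pos [ 0.4643 -0.2391  0.0981] xang -21.88 F [-0.11  0.71 -3.05] M [ 0.043 -0.018 -0.072] g 0.696 j [-0.62  0.03  2.    0.    1.1   1.33]
M tool [0.046 0.001 0.072] F tool [-0.37 -0.62  3.05]
```

arm_command:
  motion:
    - {"tx":0,"ty":0,"tz":-0.002,"spin":0,"grip":0.04}
    - {"tx":0,"ty":0,"tz":-0.001,"spin":0,"grip":0.04}
    - {"tx":0,"ty":0,"tz":0,"spin":0,"grip":0.04}

```text
clock: 16.65
tool_pos: [0.4648, -0.2395, 0.0965]
tool_rot: [0.001, 0.982, -0.19, 0.002]
contact_force: [-2.4, 1.4, 4.5]
gripper_width: 0.701
```

arm_command:
  motion:
    - {"tx":0,"ty":0,"tz":0,"spin":0,"grip":0.0854}
    - {"tx":0,"ty":0,"tz":0,"spin":0,"grip":0.0854}
    - {"tx":0,"ty":0,"tz":0,"spin":0,"grip":0.0854}
    - {"tx":0,"ty":0,"tz":0,"spin":0,"grip":0.0854}

```text
clock: 16.98
tool_pos: [0.4636, -0.2386, 0.0941]
tool_rot: [0.0, 0.982, -0.19, 0.0]
contact_force: [-0.8, -0.1, -0.1]
gripper_width: 0.997
```

arm_command:
  motion:
    - {"tx":0,"ty":0,"tz":0.02,"spin":0,"grip":0.0854}
    - {"tx":0,"ty":0,"tz":0.04,"spin":0,"grip":0.0854}
    - {"tx":0,"ty":0,"tz":0.04,"spin":0,"grip":0.0854}
    - {"tx":0,"ty":0.01,"tz":0.035,"spin":4,"grip":0.0854}
    - {"tx":0,"ty":0.03,"tz":0.025,"spin":6,"grip":0.0854}
    - {"tx":0,"ty":0.04,"tz":0.0,"spin":6,"grip":0.0854}
    - {"tx":0,"ty":0.04,"tz":0.0,"spin":6,"grip":0.0854}
    - {"tx":0,"ty":0.04,"tz":0.0,"spin":6,"grip":0.0854}
    - {"tx":0,"ty":0.04,"tz":0.0,"spin":6,"grip":0.0854}
    - {"tx":-0.015,"ty":0.03,"tz":0.0,"spin":5,"grip":0.0854}

```text
clock: 17.82
tool_pos: [0.4489, -0.0061, 0.2543]
tool_rot: [-0.0, 0.988, 0.152, 0.001]
contact_force: [0.6, 1.0, 1.0]
gripper_width: 1.001
```

arm_command:
  motion:
    - {"tx":0.0,"ty":0.0,"tz":0,"spin":0,"grip":0.0854}
    - {"tx":0.0,"ty":0.0,"tz":0,"spin":0,"grip":0.0854}

```text
clock: 17.98
tool_pos: [0.448, -0.0071, 0.2538]
tool_rot: [0.0, 0.989, 0.15, 0.0]
contact_force: [0.1, -0.8, 0.4]
gripper_width: 1.002
```

Run:
```python
from w import *
s,f=wlook("w3"); info(s); wcase(s,f)
```

```text
t 17.98 pos [ 0.448  -0.0071  0.2538] xang 17.28 F [ 0.06 -0.81  0.45] M [-0.019 -0.025  0.007] g 1.002 j [-0.18 -0.36  2.06 -0.    1.44  1.09]
(402, 184, 87, 98) (array([ 462.8, -236.4]), array([136.9,  58.9]), -21.6)
(222, 119, 67, 142) (array([442.5, -11.1]), array([137.8,  58.5]), 17.6)
(6, 24, 79, 122) (array([489.7, 234. ]), array([139.1,  58.3]), -23.6)
```

View pics/w3.png

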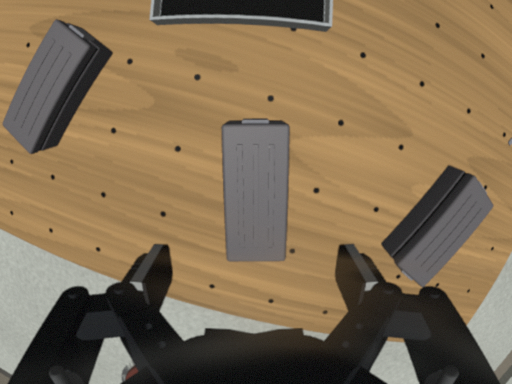

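P3 is back within 2 mm of its start (0.463, -0.236). The P2 case is seen at columns 222–289, rows 119–261, which puts it at (0.4425, -0.011), 17.6°. I'll grasp it.

arm_command:
  motion:
    - {"tx":-0.006,"ty":-0.003,"tz":-0.03,"spin":0.3,"grip":0.0854}
    - {"tx":0,"ty":0,"spin":0,"tz":-0.04,"grip":0.0854}
    - {"tx":0,"ty":0,"spin":0,"tz":-0.035,"grip":0.0854}
    - {"tx":0,"ty":0,"spin":0,"tz":-0.025,"grip":0.0854}
    - {"tx":0,"ty":0,"spin":0,"tz":-0.02,"grip":0.0854}
    - {"tx":0,"ty":0,"spin":0,"tz":-0.01,"grip":0.0854}
    - {"tx":0,"ty":0,"spin":0,"tz":0,"grip":0.0854}

```text
clock: 18.62
tool_pos: [0.441, -0.0122, 0.0913]
tool_rot: [-0.001, 0.989, 0.15, -0.003]
contact_force: [-0.1, 0.3, 0.2]
gripper_width: 1.005
```

arm_command:
  motion:
    - {"tx":0,"ty":0,"tz":0,"spin":0,"grip":0.04}
    - {"tx":0,"ty":0,"tz":0,"spin":0,"grip":0.04}
    - {"tx":0,"ty":0,"tz":0,"spin":0,"grip":0.04}
    - {"tx":0,"ty":0,"tz":0,"spin":0,"grip":0.04}

```text
clock: 18.95
tool_pos: [0.444, -0.0118, 0.096]
tool_rot: [0.001, 0.988, 0.151, 0.002]
contact_force: [0.7, 0.3, 4.1]
gripper_width: 0.696
```

arm_command:
  motion:
    - {"tx":0,"ty":0,"tz":0.01,"spin":0,"grip":0.04}
    - {"tx":0,"ty":0,"tz":0.025,"spin":0,"grip":0.04}
    - {"tx":0,"ty":0,"tz":0.035,"spin":0,"grip":0.04}
    - {"tx":0,"ty":0,"tz":0.03,"spin":0,"grip":0.04}
    - {"tx":0,"ty":0,"tz":0.02,"spin":0,"grip":0.04}
    - {"tx":0,"ty":0,"tz":0,"spin":0,"grip":0.04}
    - {"tx":0,"ty":0,"tz":0,"spin":0,"grip":0.04}

```text
clock: 19.53
tool_pos: [0.4427, -0.0115, 0.2149]
tool_rot: [0.001, 0.988, 0.152, 0.001]
contact_force: [-0.7, -0.3, -5.0]
gripper_width: 0.689
```

```bash
python3 -c "
from w import *
mom();fser(12)"
```

```text
t 19.53 pos [ 0.4427 -0.0115  0.2149] xang 17.43 F [-0.75 -0.26 -4.98] M [ 0.059 -0.279  0.007] g 0.689 j [-0.19 -0.34  2.11 -0.    1.36  1.07]
M tool [-0.027  0.283 -0.007] F tool [-0.8   0.01  4.98]
t 20.0833 My [ 0.28  0.43  0.47  0.25  0.   -0.27  0.    0.33  0.16 -0.24 -0.2   0.04]
offset 0.1088 +- 0.0577 amp 0.305 hz 3.6 res 0.142 Fz -4.11
```

arm_command:
  motion:
    - {"tx":0.033,"ty":0.01,"tz":0,"spin":0,"grip":0.04}
    - {"tx":0.033,"ty":0.01,"tz":0,"spin":0,"grip":0.04}
    - {"tx":0.033,"ty":0.01,"tz":0,"spin":0,"grip":0.04}
    - {"tx":0,"ty":0,"tz":0,"spin":0,"grip":0.04}
    - {"tx":0,"ty":0,"tz":0,"spin":0,"grip":0.04}

```text
clock: 20.55
tool_pos: [0.5426, 0.0189, 0.2131]
tool_rot: [-0.0, 0.988, 0.152, -0.001]
contact_force: [0.1, 0.3, -3.6]
gripper_width: 0.698
```

```bash
python3 -c "
from w import *
fser()"
```

```text
t 21.6 My [-0.11 -0.02  0.06  0.01  0.02  0.08 -0.01  0.01  0.03  0.05 -0.02  0.06
  0.04  0.04  0.08  0.07 -0.    0.04  0.03  0.04  0.02  0.04]
offset 0.033 +- 0.0064 amp 0.215 hz 6.57 res 0.025 Fz -4.1
```

arm_command:
  motion:
    - {"tx":-0.033,"ty":-0.01,"tz":0,"spin":0,"grip":0.04}
    - {"tx":-0.033,"ty":-0.01,"tz":0,"spin":0,"grip":0.04}
    - {"tx":-0.033,"ty":-0.01,"tz":0,"spin":0,"grip":0.04}
    - {"tx":0,"ty":0,"tz":0,"spin":0,"grip":0.04}
    - {"tx":0,"ty":0,"tz":0,"spin":0,"grip":0.04}

```text
clock: 22.07
tool_pos: [0.4409, -0.0116, 0.2132]
tool_rot: [-0.0, 0.989, 0.151, -0.0]
contact_force: [1.1, 0.1, -4.3]
gripper_width: 0.694
```

```bash
python3 -c "
from w import *
fser()"
```

```text
t 23.1167 My [ 0.04  0.08  0.04  0.06  0.1  -0.05 -0.03 -0.01  0.01  0.03  0.02  0.08
  0.02  0.04 -0.05 -0.01  0.04  0.02  0.07  0.03  0.01  0.01]
offset 0.0201 +- 0.0068 amp 0.054 hz 2.45 res 0.027 Fz -4.18
```

arm_command:
  motion:
    - {"tx":0.033,"ty":0.01,"tz":0,"spin":0,"grip":0.04}
    - {"tx":0.033,"ty":0.01,"tz":0,"spin":0,"grip":0.04}
    - {"tx":0.033,"ty":0.01,"tz":0,"spin":0,"grip":0.04}
    - {"tx":0,"ty":0,"tz":0,"spin":0,"grip":0.04}
    - {"tx":0,"ty":0,"tz":0,"spin":0,"grip":0.04}

```text
clock: 23.58
tool_pos: [0.5425, 0.0189, 0.2131]
tool_rot: [-0.0, 0.988, 0.152, -0.001]
contact_force: [-1.1, 0.2, -3.4]
gripper_width: 0.696
```

```bash
python3 -c "
from w import *
fser()"
```

```text
t 24.6333 My [ 0.01  0.03  0.04  0.04  0.01  0.05 -0.01 -0.01  0.02  0.01  0.04  0.
  0.04 -0.01  0.04  0.03 -0.06  0.03  0.06  0.06  0.01  0.  ]
offset 0.0217 +- 0.0058 amp 0.005 hz 4.64 res 0.024 Fz -4.01
```

arm_command:
  motion:
    - {"tx":-0.033,"ty":-0.01,"tz":0,"spin":0,"grip":0.04}
    - {"tx":-0.033,"ty":-0.01,"tz":0,"spin":0,"grip":0.04}
    - {"tx":-0.033,"ty":-0.01,"tz":0,"spin":0,"grip":0.04}
    - {"tx":0,"ty":0,"tz":0,"spin":0,"grip":0.04}
    - {"tx":0,"ty":0,"tz":0,"spin":0,"grip":0.04}

```text
clock: 25.1
tool_pos: [0.4409, -0.0116, 0.2132]
tool_rot: [-0.0, 0.989, 0.151, 0.0]
contact_force: [1.1, 0.5, -3.7]
gripper_width: 0.695
```

```bash
python3 -c "
from w import *
fser();mom()"
```

```text
t 26.15 My [ 0.04  0.05  0.05  0.07  0.09  0.03  0.04  0.01  0.03  0.1   0.    0.02
  0.05  0.   -0.03  0.03  0.03  0.01  0.04  0.    0.03  0.01]
offset 0.0305 +- 0.0067 amp 0.026 hz 2.68 res 0.027 Fz -3.91
t 26.2 pos [ 0.4424 -0.0115  0.2139] xang 17.42 F [ 0.56  0.04 -3.47] M [ 0.03  -0.02   0.003] g 0.692 j [-0.19 -0.34  2.12 -0.    1.36  1.07]
M tool [ 0.022  0.028 -0.003] F tool [0.54 0.13 3.47]
```

The P2 offsets are steady (0.033, 0.020, 0.022, 0.031), so P2 is packed. It also settles quietly, unlike P3. I'll put it back and test P1.

arm_command:
  motion:
    - {"tx":0,"ty":0,"tz":-0.015,"spin":0,"grip":0.04}
    - {"tx":0,"ty":0,"tz":-0.03,"spin":0,"grip":0.04}
    - {"tx":0,"ty":0,"tz":-0.03,"spin":0,"grip":0.04}
    - {"tx":0,"ty":0,"tz":-0.025,"spin":0,"grip":0.04}
    - {"tx":0,"ty":0,"tz":-0.01,"spin":0,"grip":0.04}
    - {"tx":0,"ty":0,"tz":-0.006,"spin":0,"grip":0.04}
    - {"tx":0,"ty":0,"tz":-0.003,"spin":0,"grip":0.04}
    - {"tx":0,"ty":0,"tz":-0.001,"spin":0,"grip":0.04}
    - {"tx":0,"ty":0,"tz":0,"spin":0,"grip":0.04}

```text
clock: 26.95
tool_pos: [0.4437, -0.0117, 0.096]
tool_rot: [0.0, 0.988, 0.152, 0.001]
contact_force: [-2.2, -0.4, -0.4]
gripper_width: 0.695
```

```bash
python3 -c "
from w import *
mom()"
```

```text
t 26.95 pos [ 0.4437 -0.0117  0.096 ] xang 17.43 F [-2.19 -0.4  -0.39] M [ 0.158  0.601 -0.016] g 0.695 j [-0.19 -0.16  2.19  0.    1.11  1.07]
M tool [ 0.331 -0.526  0.016] F tool [-2.21 -0.28  0.38]
```

arm_command:
  motion:
    - {"tx":0,"ty":0,"tz":0,"spin":0,"grip":0.0854}
    - {"tx":0,"ty":0,"tz":0,"spin":0,"grip":0.0854}
    - {"tx":0,"ty":0,"tz":0,"spin":0,"grip":0.0854}
    - {"tx":0,"ty":0,"tz":0,"spin":0,"grip":0.0854}

```text
clock: 27.28
tool_pos: [0.4433, -0.0116, 0.0949]
tool_rot: [0.0, 0.988, 0.151, 0.001]
contact_force: [-0.0, -0.8, -0.3]
gripper_width: 1.003
```

arm_command:
  motion:
    - {"tx":0,"ty":0,"tz":0.02,"spin":0,"grip":0.0854}
    - {"tx":0,"ty":0,"tz":0.04,"spin":0,"grip":0.0854}
    - {"tx":0,"ty":0,"tz":0.04,"spin":0,"grip":0.0854}
    - {"tx":0.003,"ty":0.018,"tz":0.035,"spin":-4,"grip":0.0854}
    - {"tx":0.006,"ty":0.03,"tz":0.025,"spin":-6,"grip":0.0854}
    - {"tx":0.008,"ty":0.04,"tz":0.0,"spin":-6,"grip":0.0854}
    - {"tx":0.008,"ty":0.04,"tz":0.0,"spin":-6,"grip":0.0854}
    - {"tx":0.008,"ty":0.04,"tz":0.0,"spin":-6,"grip":0.0854}
    - {"tx":0.008,"ty":0.04,"tz":0.0,"spin":-6,"grip":0.0854}
    - {"tx":0.004,"ty":0.04,"tz":0.0,"spin":-7,"grip":0.0854}

```text
clock: 28.12
tool_pos: [0.4872, 0.2328, 0.2545]
tool_rot: [-0.0, 0.98, -0.199, 0.001]
contact_force: [0.7, -0.1, 0.8]
gripper_width: 0.997
```

arm_command:
  motion:
    - {"tx":0.0,"ty":0.0,"tz":0,"spin":0,"grip":0.0854}
    - {"tx":0.0,"ty":0.0,"tz":0,"spin":0,"grip":0.0854}

```text
clock: 28.28
tool_pos: [0.4866, 0.2322, 0.254]
tool_rot: [0.0, 0.981, -0.194, 0.0]
contact_force: [-0.4, -0.8, -0.1]
gripper_width: 1.0
```

Run:
```python
from w import *
s,f=wlook("w4"); info(s); wcase(s,f)
```

```text
t 28.28 pos [0.4866 0.2322 0.254 ] xang -22.4 F [-0.36 -0.77 -0.13] M [ 0.014 -0.043 -0.043] g 1.0 j [ 0.31 -0.12  1.86 -0.    1.4   2.27]
(218, 126, 67, 128) (array([483.1, 237.7]), array([124.7,  58.4]), -23.6)
(437, 83, 70, 116) (array([442.4,  -5.9]), array([140.7,  68.4]), 17.4)
```

View pics/w4.png

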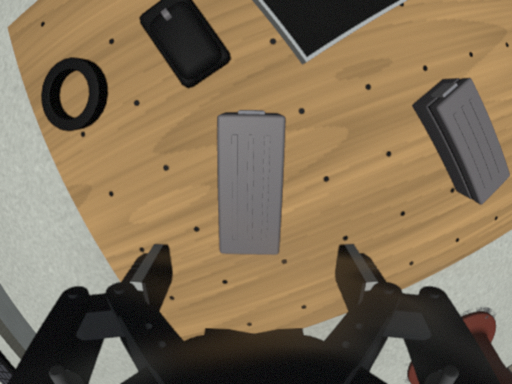

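The P1 case is at columns 217–285, rows 113–254. The mask clipped its far end, so the corrected centre is (0.488, 0.2355), -23.6°. I'll grasp it.

arm_command:
  motion:
    - {"tx":0.001,"ty":0.003,"tz":-0.03,"spin":-1.2,"grip":0.0854}
    - {"tx":0,"ty":0,"spin":0,"tz":-0.04,"grip":0.0854}
    - {"tx":0,"ty":0,"spin":0,"tz":-0.035,"grip":0.0854}
    - {"tx":0,"ty":0,"spin":0,"tz":-0.025,"grip":0.0854}
    - {"tx":0,"ty":0,"spin":0,"tz":-0.02,"grip":0.0854}
    - {"tx":0,"ty":0,"spin":0,"tz":-0.01,"grip":0.0854}
    - {"tx":0,"ty":0,"spin":0,"tz":0,"grip":0.0854}

```text
clock: 28.92
tool_pos: [0.4861, 0.2317, 0.0914]
tool_rot: [0.001, 0.978, -0.207, -0.002]
contact_force: [-0.6, -0.5, 0.4]
gripper_width: 1.004
```

arm_command:
  motion:
    - {"tx":0,"ty":0,"tz":0,"spin":0,"grip":0.04}
    - {"tx":0,"ty":0,"tz":0,"spin":0,"grip":0.04}
    - {"tx":0,"ty":0,"tz":0,"spin":0,"grip":0.04}
    - {"tx":0,"ty":0,"tz":0,"spin":0,"grip":0.04}

```text
clock: 29.25
tool_pos: [0.4894, 0.2338, 0.0965]
tool_rot: [-0.001, 0.978, -0.207, 0.002]
contact_force: [0.7, 0.4, 4.0]
gripper_width: 0.697
```

arm_command:
  motion:
    - {"tx":0,"ty":0,"tz":0.01,"spin":0,"grip":0.04}
    - {"tx":0,"ty":0,"tz":0.025,"spin":0,"grip":0.04}
    - {"tx":0,"ty":0,"tz":0.035,"spin":0,"grip":0.04}
    - {"tx":0,"ty":0,"tz":0.03,"spin":0,"grip":0.04}
    - {"tx":0,"ty":0,"tz":0.02,"spin":0,"grip":0.04}
    - {"tx":0,"ty":0,"tz":0,"spin":0,"grip":0.04}
    - {"tx":0,"ty":0,"tz":0,"spin":0,"grip":0.04}

```text
clock: 29.83
tool_pos: [0.4879, 0.2336, 0.215]
tool_rot: [-0.001, 0.978, -0.206, 0.001]
contact_force: [-0.2, -0.4, -4.9]
gripper_width: 0.699
```

```bash
python3 -c "
from w import *
mom();fser(12)"
```

```text
t 29.83 pos [0.4879 0.2336 0.215 ] xang -23.83 F [-0.2  -0.36 -4.95] M [-0.026 -0.002  0.011] g 0.699 j [ 0.31 -0.08  1.89 -0.    1.32  2.3 ]
M tool [-0.023  0.012 -0.011] F tool [-0.05  0.42  4.95]
t 30.3833 My [ 0.01 -0.03 -0.03  0.07  0.01 -0.01 -0.01 -0.06 -0.03  0.08  0.04 -0.02]
offset -0.0004 +- 0.0101 amp 0.024 hz 3.57 res 0.025 Fz -3.8
```

arm_command:
  motion:
    - {"tx":0.032,"ty":-0.014,"tz":0,"spin":0,"grip":0.04}
    - {"tx":0.032,"ty":-0.014,"tz":0,"spin":0,"grip":0.04}
    - {"tx":0.032,"ty":-0.014,"tz":0,"spin":0,"grip":0.04}
    - {"tx":0,"ty":0,"tz":0,"spin":0,"grip":0.04}
    - {"tx":0,"ty":0,"tz":0,"spin":0,"grip":0.04}

```text
clock: 30.85
tool_pos: [0.585, 0.1906, 0.2138]
tool_rot: [0.0, 0.978, -0.208, -0.0]
contact_force: [-0.3, 0.0, -3.6]
gripper_width: 0.693
```

```bash
python3 -c "
from w import *
fser()"
```

```text
t 31.9 My [-0.12 -0.2  -0.31 -0.17  0.24  0.14 -0.06 -0.02 -0.05 -0.06 -0.06 -0.07
 -0.11 -0.01 -0.01 -0.08 -0.06 -0.03 -0.09 -0.08 -0.04 -0.07]
offset -0.0426 +- 0.0161 amp 0.384 hz 2.96 res 0.063 Fz -3.69
```

arm_command:
  motion:
    - {"tx":-0.032,"ty":0.014,"tz":0,"spin":0,"grip":0.04}
    - {"tx":-0.032,"ty":0.014,"tz":0,"spin":0,"grip":0.04}
    - {"tx":-0.032,"ty":0.014,"tz":0,"spin":0,"grip":0.04}
    - {"tx":0,"ty":0,"tz":0,"spin":0,"grip":0.04}
    - {"tx":0,"ty":0,"tz":0,"spin":0,"grip":0.04}

```text
clock: 32.37
tool_pos: [0.4862, 0.2341, 0.2137]
tool_rot: [0.0, 0.979, -0.205, -0.0]
contact_force: [1.8, -0.5, -3.9]
gripper_width: 0.697
```

```bash
python3 -c "
from w import *
fser()"
```

```text
t 33.4167 My [-0.01  0.08  0.04  0.08  0.08  0.05  0.06  0.09  0.03  0.05  0.13  0.13
  0.11  0.09  0.06  0.05  0.11  0.09  0.1   0.07  0.08  0.06]
offset 0.0761 +- 0.0065 amp 1.979 hz -10.0 res 0.026 Fz -3.41
```

This one is clear: the settled moment is about -0.06 after the stroke out and +0.08 after the return, a difference of 0.14 N m. P1 rattles. I'll repeat both strokes to confirm and to complete the required sequence.

arm_command:
  motion:
    - {"tx":0.032,"ty":-0.014,"tz":0,"spin":0,"grip":0.04}
    - {"tx":0.032,"ty":-0.014,"tz":0,"spin":0,"grip":0.04}
    - {"tx":0.032,"ty":-0.014,"tz":0,"spin":0,"grip":0.04}
    - {"tx":0,"ty":0,"tz":0,"spin":0,"grip":0.04}
    - {"tx":0,"ty":0,"tz":0,"spin":0,"grip":0.04}
    - {"tx":0,"ty":0,"tz":0,"spin":0,"grip":0.04}
    - {"tx":0,"ty":0,"tz":0,"spin":0,"grip":0.04}

```text
clock: 34.05
tool_pos: [0.5829, 0.1918, 0.2136]
tool_rot: [0.0, 0.979, -0.206, -0.0]
contact_force: [0.1, 0.7, -4.2]
gripper_width: 0.694
```

```bash
python3 -c "
from w import *
fser(20)"
```

```text
t 35.0 My [-0.1  -0.11 -0.03 -0.08 -0.05 -0.07  0.   -0.07 -0.07 -0.04 -0.01 -0.03
 -0.02 -0.06 -0.05 -0.06 -0.06 -0.06 -0.09 -0.07]
offset -0.0533 +- 0.0059 amp 62.537 hz 9.99 res 0.022 Fz -3.52
```

arm_command:
  motion:
    - {"tx":-0.032,"ty":0.014,"tz":0,"spin":0,"grip":0.04}
    - {"tx":-0.032,"ty":0.014,"tz":0,"spin":0,"grip":0.04}
    - {"tx":-0.032,"ty":0.014,"tz":0,"spin":0,"grip":0.04}
    - {"tx":0,"ty":0,"tz":0,"spin":0,"grip":0.04}
    - {"tx":0,"ty":0,"tz":0,"spin":0,"grip":0.04}
    - {"tx":0,"ty":0,"tz":0,"spin":0,"grip":0.04}
    - {"tx":0,"ty":0,"tz":0,"spin":0,"grip":0.04}

```text
clock: 35.63
tool_pos: [0.4887, 0.2333, 0.2146]
tool_rot: [-0.0, 0.978, -0.207, 0.001]
contact_force: [0.1, 0.4, -3.9]
gripper_width: 0.693
```

```bash
python3 -c "
from w import *
fser(20);mom()"
```

```text
t 36.5833 My [0.12 0.12 0.06 0.1  0.03 0.15 0.06 0.09 0.11 0.1  0.08 0.05 0.13 0.11
 0.06 0.06 0.01 0.11 0.11 0.07]
offset 0.0855 +- 0.0076 amp 0.012 hz 4.61 res 0.029 Fz -3.64
t 36.63 pos [0.4877 0.2335 0.214 ] xang -23.83 F [-0.98  0.04 -3.27] M [ 0.    -0.018  0.014] g 0.693 j [ 0.31 -0.08  1.89  0.    1.32  2.3 ]
M tool [ 0.008  0.016 -0.014] F tool [-0.91  0.37  3.27]
```

arm_command:
  motion:
    - {"tx":0.032,"ty":-0.014,"tz":0,"spin":0,"grip":0.04}
    - {"tx":0.032,"ty":-0.014,"tz":0,"spin":0,"grip":0.04}
    - {"tx":0.032,"ty":-0.014,"tz":0,"spin":0,"grip":0.04}
    - {"tx":0,"ty":0,"tz":0,"spin":0,"grip":0.04}
    - {"tx":0,"ty":0,"tz":0,"spin":0,"grip":0.04}
    - {"tx":0,"ty":0,"tz":0,"spin":0,"grip":0.04}
    - {"tx":0,"ty":0,"tz":0,"spin":0,"grip":0.04}

```text
clock: 37.22
tool_pos: [0.5828, 0.1918, 0.2136]
tool_rot: [0.0, 0.979, -0.206, -0.001]
contact_force: [0.3, 0.4, -3.8]
gripper_width: 0.697
```

```bash
python3 -c "
from w import *
fser(16);mom()"
```

```text
t 37.9667 My [ 0.3   0.29  0.28  0.29 -0.08 -0.    0.01  0.03  0.02  0.04 -0.01  0.07
 -0.03  0.05 -0.05  0.  ]
offset 0.0206 +- 0.0237 amp 0.55 hz 1.88 res 0.061 Fz -3.75
t 38.02 pos [0.5837 0.1914 0.214 ] xang -23.84 F [ 0.25 -0.04 -4.35] M [0.016 0.035 0.025] g 0.7 j [ 0.2   0.1   1.72 -0.    1.32  2.18]
M tool [ 0.001 -0.038 -0.025] F tool [ 0.24 -0.07  4.35]
```

The rattle at P1 is confirmed: -0.043/-0.053 after strokes out, +0.076/+0.086 after strokes back. The third stroke out gave an odd transient. Now to the tray, gently.

arm_command:
  motion:
    - {"tx":0.004,"ty":-0.007,"tz":0,"spin":0,"grip":0.04}
    - {"tx":0.008,"ty":-0.014,"tz":0,"spin":0,"grip":0.04}
    - {"tx":0.012,"ty":-0.02,"tz":-0.003,"spin":0,"grip":0.04}
    - {"tx":0.014,"ty":-0.022,"tz":-0.004,"spin":0,"grip":0.04}
    - {"tx":0.014,"ty":-0.022,"tz":-0.004,"spin":0,"grip":0.04}
    - {"tx":0.01,"ty":-0.018,"tz":-0.003,"spin":0,"grip":0.04}
    - {"tx":0.007,"ty":-0.012,"tz":0,"spin":0,"grip":0.04}
    - {"tx":0.003,"ty":-0.006,"tz":0,"spin":0,"grip":0.04}
    - {"tx":0,"ty":0,"tz":0,"spin":0,"grip":0.04}
    - {"tx":0,"ty":0,"tz":0,"spin":0,"grip":0.04}

```text
clock: 38.85
tool_pos: [0.6557, 0.0704, 0.2002]
tool_rot: [-0.0, 0.978, -0.207, -0.0]
contact_force: [0.1, 0.0, -3.4]
gripper_width: 0.694
```

arm_command:
  motion:
    - {"tx":0,"ty":0,"tz":0,"spin":0,"grip":0.04}
    - {"tx":0,"ty":0,"tz":0,"spin":0,"grip":0.04}
    - {"tx":0,"ty":0,"tz":0,"spin":0,"grip":0.04}
    - {"tx":0,"ty":0,"tz":0,"spin":0,"grip":0.04}
    - {"tx":0,"ty":0,"tz":0,"spin":0,"grip":0.04}
    - {"tx":0,"ty":0,"tz":0,"spin":0,"grip":0.04}

```text
clock: 39.35
tool_pos: [0.6556, 0.0708, 0.2]
tool_rot: [-0.0, 0.978, -0.206, 0.0]
contact_force: [-0.9, 0.5, -3.8]
gripper_width: 0.698
```

Run:
```python
from w import *
fser(12);mom()
for n in ["scene","side","wrist"]:
    cv2.imwrite(f"pics/{n}9.png",env.grab_frame(n)[:,:,::-1])
```

```text
t 39.9 My [ 0.29  0.32  0.26  0.27  0.19  0.2   0.08  0.01 -0.15 -0.13 -0.15 -0.05]
offset 0.2602 +- 0.0674 amp 0.041 hz 1.11 res 0.025 Fz -3.67
t 39.95 pos [0.6557 0.0704 0.2   ] xang -23.84 F [ 0.54 -0.28 -3.51] M [-0.059 -0.077 -0.02 ] g 0.696 j [-0.01  0.21  1.62  0.    1.31  1.98]
M tool [-0.023  0.094  0.02 ] F tool [0.61 0.03 3.51]
```

View pics/scene9.png

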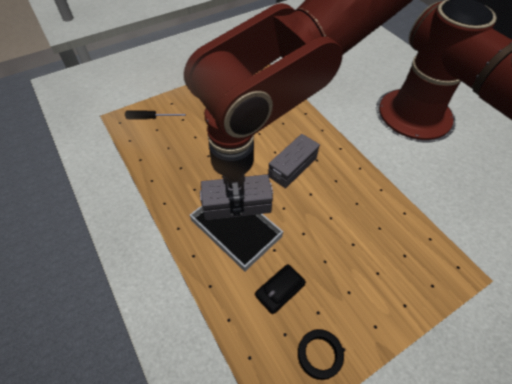

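View pics/side9.png

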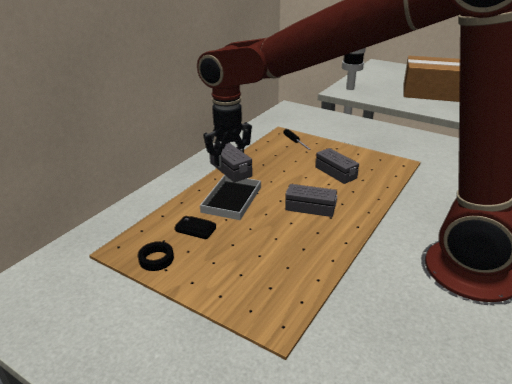

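View pics/wrist9.png

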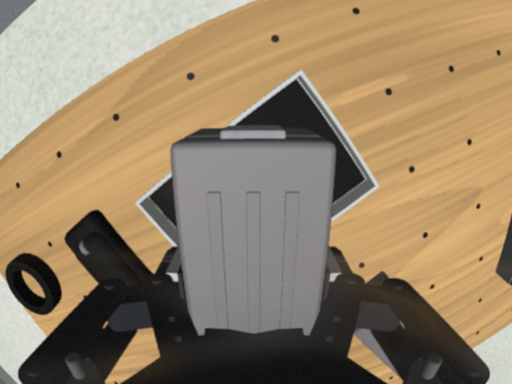

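The scene and side pictures show the case held level over the tray, at about (237,195) in the scene view. The other two stand in place and the bystanders are unmoved. I'll let the ringing settle, then check stillness and the tray offset.

arm_command:
  motion:
    - {"tx":0,"ty":0,"tz":0,"spin":0,"grip":0.04}
    - {"tx":0,"ty":0,"tz":0,"spin":0,"grip":0.04}
    - {"tx":0,"ty":0,"tz":0,"spin":0,"grip":0.04}
    - {"tx":0,"ty":0,"tz":0,"spin":0,"grip":0.04}
    - {"tx":0,"ty":0,"tz":0,"spin":0,"grip":0.04}
    - {"tx":0,"ty":0,"tz":0,"spin":0,"grip":0.04}
    - {"tx":0,"ty":0,"tz":0,"spin":0,"grip":0.04}
    - {"tx":0,"ty":0,"tz":0,"spin":0,"grip":0.04}
    - {"tx":0,"ty":0,"tz":0,"spin":0,"grip":0.04}
    - {"tx":0,"ty":0,"tz":0,"spin":0,"grip":0.04}

```text
clock: 40.93
tool_pos: [0.6557, 0.0704, 0.2]
tool_rot: [-0.0, 0.978, -0.206, 0.0]
contact_force: [-0.8, -0.1, -3.8]
gripper_width: 0.701
```

Run:
```python
from w import *
P=[];Q=[];C=[];My=[]
for i in range(16):
    s=env.observe(); R,p=pose(s); P.append(p);Q.append(s["qvel"]);My.append((R.T@s["torque"])[1]); f=env.grab_frame("wrist")
    hsv=cv2.cvtColor(f,cv2.COLOR_RGB2HSV); g=cv2.cvtColor(f,cv2.COLOR_RGB2GRAY).astype(float)
    col=g[100:200,230:280].mean(1); C.append(np.abs(np.diff(col)).argmax()+100+0*i)
P=np.array(P);Q=np.array(Q)
print("t",s["clock"],"pos ptp mm",(np.ptp(P,axis=0)*1000).round(2),"qvel max",np.abs(Q).max(0).round(4)); print("My",np.round(My,2)); print("edge row",C)
info(s)
# tray centre and other cases
f=env.grab_frame("side"); m=env.camera_model("side")
print("tray corners side", )
```

```text
t 41.6833 pos ptp mm [0.02 0.05 0.06] qvel max [0.0023 0.0035 0.0031 0.0147 0.0469 0.0128]
My [ 0.3   0.23  0.21 -0.05 -0.11 -0.1  -0.13  0.07  0.16  0.26  0.24  0.13
  0.02 -0.13 -0.16 -0.15]
edge row [np.int64(138), np.int64(138), np.int64(138), np.int64(138), np.int64(138), np.int64(138), np.int64(138), np.int64(138), np.int64(138), np.int64(138), np.int64(138), np.int64(138), np.int64(138), np.int64(138), np.int64(138), np.int64(138)]
t 41.68 pos [0.6557 0.0705 0.2   ] xang -23.83 F [ 0.94 -0.17 -3.1 ] M [ 0.008  0.16  -0.011] g 0.693 j [-0.01  0.21  1.62  0.    1.31  1.98]
tray corners side
```

The tool holds position to 0.06 mm, but joint 5 still rings slightly (0.047 rad/s, roughly 0.01 m/s at the case, under the 0.04 limit). I'll try a tiny slow nudge to quiet it.

arm_command:
  motion:
    - {"tx":0.001,"ty":0.001,"tz":-0.001,"spin":0,"grip":0.04}
    - {"tx":0.001,"ty":0.001,"tz":-0.001,"spin":0,"grip":0.04}
    - {"tx":0,"ty":0.001,"tz":-0.001,"spin":0,"grip":0.04}
    - {"tx":0,"ty":0,"tz":0,"spin":0,"grip":0.04}
    - {"tx":0,"ty":0,"tz":0,"spin":0,"grip":0.04}
    - {"tx":0,"ty":0,"tz":0,"spin":0,"grip":0.04}
    - {"tx":0,"ty":0,"tz":0,"spin":0,"grip":0.04}
    - {"tx":0,"ty":0,"tz":0,"spin":0,"grip":0.04}
    - {"tx":0,"ty":0,"tz":0,"spin":0,"grip":0.04}
    - {"tx":0,"ty":0,"tz":0,"spin":0,"grip":0.04}

```text
clock: 42.62
tool_pos: [0.6577, 0.0734, 0.197]
tool_rot: [0.0, 0.978, -0.207, 0.0]
contact_force: [-0.2, 0.2, -3.1]
gripper_width: 0.69
```

Run:
```python
from w import *
Q=[];My=[];G=[]
for i in range(14):
    s=env.observe(); R,p=pose(s); Q.append(s["qvel"]);My.append((R.T@s["torque"])[1]); f=env.grab_frame("wrist"); G.append(cv2.cvtColor(f,cv2.COLOR_RGB2GRAY).astype(np.float32))
print("qvel max",np.abs(Q).max(0).round(4)); print("My",np.round(My,2))
w=[slice(115,240),slice(165,345)]
print("case shift px",[np.round(cv2.phaseCorrelate(G[0][w[0],w[1]],g[w[0],w[1]])[0],2).tolist() for g in G[1:8]])
info(s)
f=env.grab_frame("scene"); m=env.camera_model("scene"); cv2.imwrite("pics/scene10.png",f[:,:,::-1])
a=cv2.imread("pics/scene0.png"); d=cv2.absdiff(a,f[:,:,::-1].copy()).max(2)
for n,(x,y,h) in dict(P2=(294,160,28),mouse=(281,288,26),tape=(321,354,26),driver=(145,115,20)).items(): print(n,"max diff",d[y-h:y+h,x-h:x+h].mean().round(2))
```

```text
qvel max [0.0019 0.0016 0.0015 0.0021 0.0027 0.0028]
My [0.08 0.07 0.07 0.04 0.02 0.07 0.07 0.06 0.02 0.05 0.03 0.06 0.04 0.07]
case shift px [[-0.02, 0.5], [0.01, 0.5], [-0.01, 0.48], [-0.02, 0.48], [0.01, 0.49], [0.01, 0.49], [-0.0, 0.51]]
t 43.27 pos [0.6577 0.0735 0.197 ] xang -23.83 F [ 0.07 -0.12 -3.69] M [-0.059 -0.052  0.062] g 0.694 j [-0.    0.22  1.61  0.    1.31  1.99]
P2 max diff 13.56
mouse max diff 9.91
tape max diff 10.64
driver max diff 14.45
```

The ringing is gone: all joint speeds are below 0.003 rad/s. Last, I'll check the other cases and the bystanders in the saved pictures.

Run:
```python
import cv2,numpy as np
for c,new,boxes in [("side","side9",dict(P2=(310,200,34),P3=(337,165,28),mouse=(195,227,26),tape=(156,256,26),driver=(295,138,16))),("scene","scene10",dict(P2=(294,160,30),mouse=(281,288,30),tape=(321,354,28),driver=(145,115,24)))]:
    a=cv2.cvtColor(cv2.imread(f"pics/{c}0.png"),cv2.COLOR_BGR2GRAY); b=cv2.cvtColor(cv2.imread(f"pics/{new}.png"),cv2.COLOR_BGR2GRAY)
    for n,(x,y,h) in boxes.items():
        t=a[y-h:y+h,x-h:x+h]; r=cv2.matchTemplate(b[y-h-15:y+h+15,x-h-15:x+h+15],t,cv2.TM_CCOEFF_NORMED)
        _,v,_,l=cv2.minMaxLoc(r); print(c,n,"shift px",l[0]-15,l[1]-15,round(v,3))
```

```text
side P2 shift px 0 0 0.99
side P3 shift px 0 0 0.986
side mouse shift px 0 0 0.999
side tape shift px 0 0 0.999
side driver shift px 0 0 0.999
scene P2 shift px 0 0 0.98
scene mouse shift px 0 0 1.0
scene tape shift px 0 0 1.0
scene driver shift px 0 0 1.0
```

Everything is where it should be, so I'm handing in.

```bash
python3 -c "
from cell import env
print(env.close_job()); s=env.observe(); print(s['clock'],s['tool_pos'],s['gripper_width'],s['contact_force'])"
```

```text
the job is handed in; nothing more can be done
None
the job is handed in; nothing more can be done
```

I found the rattling case and handed the job in at about 43 s, holding that case level over the middle of the tray. No verdict was reported.

**Which case rattles:** I lifted and shook all three in turn. It was the one that stood at about (0.488, 0.235). Its settled moment was -0.04 and -0.05 N m after strokes out, and +0.08 and +0.09 N m after strokes back. The case at (0.443, -0.011) gave 0.02–0.03 N m after every stroke.

**Final state:**
- **Held case:** the tool is at (0.658, 0.073), about 3 mm from the tray middle I measured, with the underside about 10 cm above the board. The grip is firm, with a load of 3.7 N, and all joint speeds are below 0.003 rad/s.
- **Other cases and bystanders:** both cases are back in place, one checked by the wrist camera to about 2 mm. Comparing pictures from before and after shows no shift for the two cases, mouse, tape roll or screwdriver.

**Checks that disagreed:**
- **First case tested:** the arm kept ringing by about ±0.2 N m with the case at (0.464, -0.238). Its offsets were blurred (0.02–0.06 N m) but never had the sign a loose ball would give, and the third case settled the matter.
- **Third outward stroke of the rattling case:** it showed an unexplained transient and read about 0.02 N m. The ball sequence had already been completed by then.
- **Ringing over the tray:** it came back there, and a 3 mm nudge stopped it before I handed in.

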